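Load, latch and start a bench curing box

ROBOT

A 7-joint arm with a two-finger parallel gripper is mounted at the origin on the work surface. World frame = base frame: x ahead of the robot, y to its left, z up, the work surface at z = 0. Lengths are in m, angles in rad, forces in N, time in s.
With the tool pointing down it reaches from about 0.35 to 0.9 m from the base axis. Payload 8.1 kg.
Tool frame: the origin (TCP) lies between the finger pads; the fingertips stand 11 mm ahead of it and the grasp point (between the pads) lies 8 mm behind it; z points along the fingers, y is the line along which they close (so a half turn about z gives the same grasp; the last joint's range is limited). The gripper opens to 92 mm and grips with 3 to 60 N. Pads are 19 mm wide; open, the fingers measure 130 mm over their backs; the gripper's body (75 mm by 190 mm) begins 47 mm behind the grasp point.
Start: joints at [1.162, 0.434, 0.025, 1.573, -0.012, 1.134, -0.075], TCP at [0.188, -0.596, 0.238] pointing down, gripper open.
Joint ranges: [-2.62, 2.62], [-0.44, 2.09], [-1.27, 1.32], [0.08, 2.57], [-1.32, 4.46], [0.12, 2], [-2.74, 2.74]. Speed limits (rad/s): [2.22, 2.22, 3.01, 3.01, 3.14, 3.14, 3.14].

INTERFACE

Orientations are given as a rotation vector (axis times angle).
In Python, from cell import observe, get_image, camera_params, sign_off gives the robot as it stands.
- The arm moves only by the shell command python3 -m pendant 'ROWS' [FORCE]. ROWS is JSON, one flat list of numbers, 7 for each row, row after row: the shift along the tool's x, y, z in m, then the turn, a rotation vector about the tool's x, y, z in rad, then the finger opening in m, from 0 to 0.0918. In form: [dx, dy, dz, rx, ry, rz, jaw, dx, dy, dz, rx, ry, rz, jaw, ...]. A call has 1 to 10 rows; each row shifts and turns the commanded pose from where the row before left it, along the tool's axes as they then stand; what a row does not reach is not made up. A row lasts 1/8 s, in which the tool goes at most 62.5 mm and 10.7 degrees, less where a joint would pass 70% of its speed; a pose out of reach is approached as far as the arm can. A call is refused whole if a number of a shift passes 0.0625 or a number of a turn 0.188, either way. A call with a gripper value outside its range is refused whole. The fingers move at their own pace and stop on an object; FORCE is the grip in N (left out, the last holds). Time passes only in rows, so rows that do not move let the fingers close. It gives the time, the measured TCP pose, the force, the opening and the grip force at its end, in the units of the state.
- observe(): the state, without advancing time (a new reading comes with each control period).
- get_image(name): name is "side" or "top"; returns the picture (480x640x3 uint8, red, green, blue); there is no depth.
- camera_params(name): a dict with "intrinsics" (3x3 intrinsics, pixels), "dist" ([k1, k2, p1, p2, k3] as OpenCV has them; the pictures are not rectified), "eye" and "rotation" of the camera in the world. Camera axes: x right, y down, z forward; pixel columns grow to the right and rows downward; lengths in m; the calibration is good to about 2 mm. A picture is of the moment at which its call begins. camera_params takes no time and is no camera call.
- sign_off(): hands the job in; it is judged then, once.
The state is a dict: "clock": time; "joints": joint angles; "dq": joint speeds; "joint_efforts": joint torques, N m; "position": TCP position; "ee_rot": TCP orientation; "force": force on the tool from outside, world axes, zero at the start; "ft_torque": the same for the moment, N m; "width": opening from 0.0 (shut) to 1.0 (fully open); "gripper_force": force on a finger pad.
Only numpy, scipy, OpenCV 4.12 (cv2) and the standard library are available. Lean on these libraries where they do the work, as an engineer would, in place of code of your own. Each camera call takes 0.05 s, during which the arm holds its last target. There are 200 camera calls.

TASK

Stand the heat-sinked circuit board upright, fins up, in the open chamber of the white curing box, push the lid fully shut, then swing the steel turnbutton round until it points straight in over the lid. Last, turn the timer knob clockwise until its nose points at the long set mark. The box is light and slippery and the knob stiff, so press down on the knob while turning it: the box must not spin round or be pushed out of its place, and leave the other things on the bench alone.

Things in the scene. Friction and masses are not known exactly. Their poses are not given: they have to be found in the camera images.
- curer: Curing box, white plastic, 150 (x) x 200 (y) x 64 mm high without lid, standing free on smooth feet, 0.5 kg, slippery (1.3 N sideways slides it). Origin: centre of its underside; z up, x from its front ledge (robot side) to its hinge side, y to its left. Right part: open chamber. Left part: timer panel. A ledge 33 mm wide runs along the front; panel, ledge and chamber rim are 64 mm high.
- chamber_floor (a point): Centre of the chamber's floor, 12 mm above the bench; axes as the box. In the box's frame x 16.5, y -40, z 12 mm. The chamber is 105 mm (x) by 108 mm (y) inside, its walls 6 mm thick and 52 mm deep.
- corner_left (a point): Front left top corner of the curing box (box frame -75, 100, 64 mm); it tells whether the box has moved.
- corner_right (a point): Front right top corner of the curing box (box frame -75, -100, 64 mm).
- lid (a joint): Chamber lid, white slab with an amber window, 116 (hinge to free edge) x 120 x 8 mm, hinged along the box's far edge. 0 = shut, lying on the rim; pi/2 = upright; at the start it leans back a little beyond that. The hinge is stiff: the lid stays wherever it is left (0.5 to 1 N at its edge moves it) and must be pushed all the way shut. Range 0 to 2.0.
- lid_hinge (a point): Middle of the lid's hinge line (120 mm long, along y of the box), 68 mm above the bench; box frame 75, -40, 68 mm.
- lid_edge (a point): Middle of the lid's free edge, 116 mm from the hinge; 4 mm below the lid's outer face.
- turnbutton (a joint): Steel bar 12 mm wide, 16 mm high, turning about an upright pivot near one end, on the front ledge; underside 74, top 90 mm above the bench (2 mm over the shut lid). 0 = open, pointing to -y of the box along the ledge; grows counter-clockwise from above; pi/2 = pointing to +x of the box, over the lid. Turns easily, stays where left, range -0.3 to 1.7. Swing it only after the lid is shut.
- turnbutton_pivot (a point): On the turnbutton's pivot axis at half the bar's height, 82 mm above the bench; box frame -58, -20, 82 mm.
- turnbutton_end (a point): At the free end of the turnbutton's bar, 48 mm from the pivot axis, at half the bar's height.
- timer (a joint): Black timer knob on the panel: disc 60 mm across with an upright grip bar on it, 54 long, 13 wide, 26 mm high; the bar's nose end has a white line. 0 = nose to +y of the box; grows clockwise from above; pi/2 = nose to +x, at the set mark. Stiff (0.34 N m): the unpressed box spins with it; pressed down with 12 N or more while it turns, the box stays put. Stays where left, range -0.1 to 2.4.
- knob_grip (a point): On the knob's axis, in the grip bar: box frame 0, 60, 98 mm. Bar top 108, disc top 82 mm above the bench. The knob sits on a spring: it gives 6 mm downwards, from about 1 N to 15 N, and turns at any depth; if gripped, hold its bar with 50 N or more.
- timer_mark (a point): Long white set mark on the panel, 20 x 5 mm, 53 mm from the knob's axis in +x of the box (box frame 53, 60, 64 mm); the other marks are small dots.
- module_center (a point): Circuit board with a finned aluminium heat sink: board 64 (x) x 42 (y) x 5 mm, on it the heat sink 60 (x) x 34 (y) mm, fins along x, 40 mm high in all, about 0.11 kg. The point is its centre, 20 mm above its underside; z up. Grip it across y, over the outer fins (34 mm).
- multimeter: Bystander: yellow hand multimeter lying flat, 85 x 170 x 52 mm; origin under its centre.
- reel: Bystander: metal solder reel standing on end, 62 mm across, 60 mm high; origin under its centre.
- tin: Bystander: flat steel tin, 104 x 74 x 38 mm; origin under its centre.
Not all that is in view belongs to the job. What is shaped like the part that bears module_center but blue, brown or red is not meant.

How it is judged:
By the outcome, as a careful person would: the job done as asked, in the order asked, and still so for the second after the job is handed in, with the robot touching nothing.
It also fails if it takes over 72 s, if anything falls off the work surface, if the arm or the gripper's body presses on something with over 40 N, if the wrist force passes 120 N, or if a joint passes its speed limit or range.

## Working session

There is one attempt and no reset: what is moved stays moved. The work goes in short steps, Python scripts to look and compute and a shell command to move; the robot and the scene stay as the last step left them, time stands still between calls to the robot, and variables do not carry over. Pictures are saved under pics/ and viewed, at most 10 in all, crops included, and the job is handed in when it is done.

```bash
ls; mkdir -p pics
python3 - <<'E'
from cell import *
import cv2,json
for n in("side","top"):
    cv2.imwrite(f"pics/{n}0.png",get_image(n)[:,:,::-1]); p=camera_params(n); print(n,p)
print(observe())
E
```

```text
pics
side {'intrinsics': array([[439.54492659,   0.        , 311.6873357 ],
       [  0.        , 439.54492659, 238.67649576],
       [  0.        ,   0.        ,   1.        ]]), 'dist': array([-0.04773607,  0.        ,  0.        ,  0.        ,  0.        ]), 'eye': array([0.03349846, 0.55732199, 0.79353871]), 'rotation': array([-0.89722188,  2.50392044, -1.0903991 ])}
top {'intrinsics': array([[604.76616597,   0.        , 332.41868981],
       [  0.        , 604.76616597, 245.28605766],
       [  0.        ,   0.        ,   1.        ]]), 'dist': array([-0.21229429,  0.        ,  0.        ,  0.        ,  0.        ]), 'eye': array([2.92084990e-01, 8.96102428e-04, 1.42471383e+00]), 'rotation': array([-2.10724428,  2.16164199, -0.20977234])}
{'clock': 0.1, 'joints': array([ 1.16243519,  0.43513965,  0.02497146,  1.57397527, -0.01159659,
        1.13400497, -0.07511877]), 'dq': array([-1.47114999e-03, -7.80889141e-04,  1.81946699e-03, -1.83592607e-03,
        9.73485227e-05,  1.27487481e-03,  9.09927649e-04]), 'joint_efforts': array([ 1.44441856e-03, -6.69131899e+01,  9.86932889e-01, -3.15148652e+01,
       -6.06999896e-02,  3.73707328e-02,  5.00941667e-06]), 'position': array([ 0.18795969, -0.59561693,  0.23704383]), 'ee_rot': array([-3.10364571e+00, -4.78084441e-01,  5.27881934e-04]), 'force': array([-0.22195303, -0.3009595 ,  0.02442827]), 'ft_torque': array([0.03994083, 0.0967233 , 0.05668825]), 'gripper_force': 0.0, 'width': 0.9992500937458937}
```

View pics/top0.png

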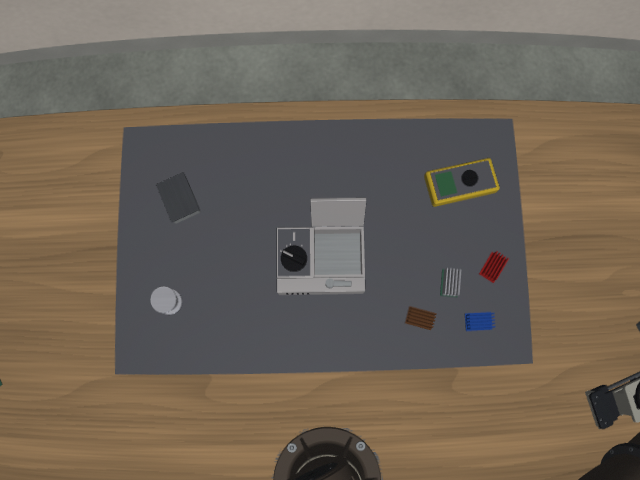

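View pics/side0.png

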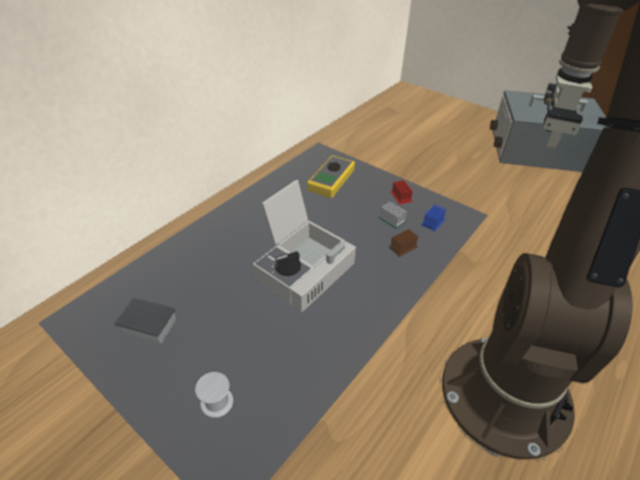

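```bash
cat > h.py <<'E'
import numpy as np,cv2
from scipy.spatial.transform import Rotation as R
from cell import *
P={n:camera_params(n) for n in("side","top")}
def ray(n,uv):
    p=P[n];x=cv2.undistortPoints(np.array([[uv]],float),p["intrinsics"],p["dist"])[0,0]
    return p["eye"],R.from_rotvec(p["rotation"]).as_matrix()@np.array([*x,1.])
def plane(n,uv,z):
    e,d=ray(n,uv);return e+d*(z-e[2])/d[2]
def tri(a,b):
    (e,d),(f,g)=ray("top",a),ray("side",b)
    s=np.linalg.lstsq(np.c_[d,-g],f-e,rcond=None)[0];A,B=e+d*s[0],f+g*s[1]
    return (A+B)/2,np.linalg.norm(A-B)
def proj(n,X):
    p=P[n];Rm=R.from_rotvec(p["rotation"]).as_matrix().T
    return cv2.projectPoints(np.atleast_2d(np.array(X,float)),cv2.Rodrigues(Rm)[0],-Rm@p["eye"],p["intrinsics"],p["dist"])[0][:,0]
def crop(im,x,y,w,h,W,H): return cv2.resize(im[y:y+h,x:x+w],(W,H),interpolation=cv2.INTER_CUBIC)
E
python3 - <<'E'
from h import *
t=cv2.imread("pics/top0.png");s=cv2.imread("pics/side0.png")
a=np.hstack([crop(t,270,190,100,110,400,440),crop(s,240,175,125,138,400,440)])
b=np.hstack([crop(t,400,250,100,40,400,160),crop(s,370,195,100,40,400,160)])
cv2.imwrite("pics/c0.png",np.vstack([a,b]))
E
```

```text
(no output)
```

View pics/c0.png

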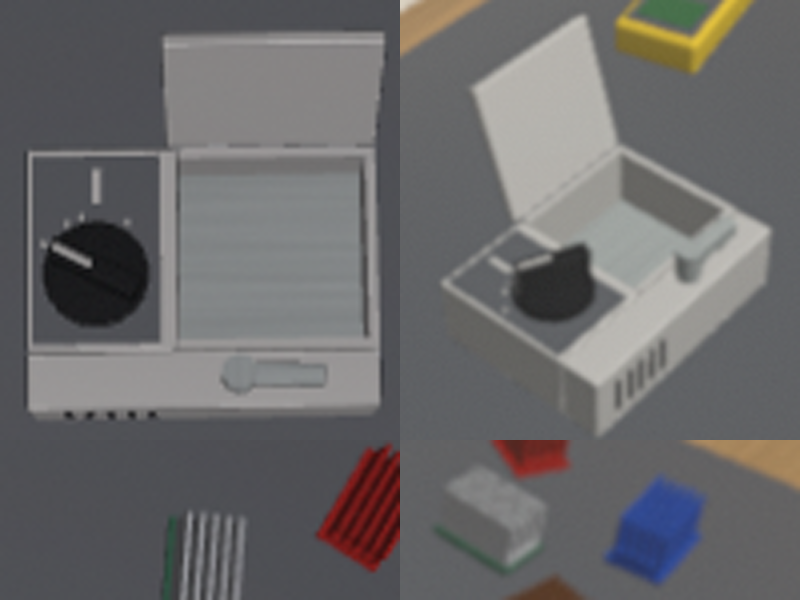

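Run:
```python
from h import *
for nm,a,b in[("FL",(277.4,292),(301.6,296)),("FR",(365,291.8),(355.6,247.5)),("BL",(277,227.8),(254,263.4))]:
    print(nm,tri(a,b),plane("top",a,.064)[:2],plane("side",b,.064)[:2])
for n in("top","side"):
    im=cv2.imread(f"pics/{n}0.png"); x,y,w,h=((430,255,45,55) if n=="top" else (372,190,42,42))
    c=im[y:y+h,x:x+w];v=c.max(2).astype(int);sat=v-c.min(2)
    bgr=c.astype(int)
    g=((bgr[:,:,1]-bgr[:,:,2]>20)).astype(np.uint8)
    f=((v>95)&(sat<25)).astype(np.uint8)
    f=cv2.morphologyEx(f,cv2.MORPH_CLOSE,np.ones((5,5)))
    for nm,m in(("green",g),("fins",f)):
        k=max(cv2.findContours(m,0,2)[0],key=cv2.contourArea)
        k=k+np.array([x,y]);r=cv2.minAreaRect(k);bp=cv2.boxPoints(r)
        print(n,nm,r,bp.round(1).tolist())
        if n=="top":
            q=np.array([plane(n,p,.04 if nm=="fins" else .005)[:2] for p in bp]);print(q.round(4).tolist(),q.mean(0))
        else: print(cv2.approxPolyDP(k,2,True)[:,0].tolist())
```

```text
FL (array([0.43401239, 0.10203976, 0.06052789]), np.float64(0.0027699377869548603)) [0.43482826 0.10252689] [0.43086343 0.10357586]
FR (array([ 0.43062025, -0.09590166,  0.05927261]), np.float64(0.0005752193701571702)) [ 0.43039449 -0.09543251] [ 0.42780334 -0.09181654]
BL (array([0.58100539, 0.10018136, 0.06278837]), np.float64(0.005519660876682495)) [0.58302034 0.10176481] [0.5775191  0.09967536]
top green ((441.68035888671875, 281.51641845703125), (1.4485719203948975, 25.168933868408203), 5.19442892074585) [[439.79998779296875, 294.0], [442.1000061035156, 268.8999938964844], [443.5, 269.0], [441.29998779296875, 294.1000061035156]]
[[0.426, -0.2778], [0.4859, -0.2866], [0.4855, -0.2901], [0.4256, -0.2813]] [ 0.45575124 -0.28396386]
top fins ((452.3658447265625, 281.7073059082031), (15.902141571044922, 28.270471572875977), 6.34019136428833) [[442.8999938964844, 294.8999938964844], [446.0, 266.79998779296875], [461.79998779296875, 268.5], [458.70001220703125, 296.6000061035156]]
[[0.4204, -0.2781], [0.4859, -0.2892], [0.4807, -0.3266], [0.4151, -0.3153]] [ 0.4505266  -0.30229281]Traceback (most recent call last):
  File "<stdin>", line 12, in <module>
ValueError: max() iterable argument is empty
```

Run:
```python
from h import *
for nm,z,L in[("board",.0025,[(398.2,227.8),(378.7,216.7),(406,221)]),("fins",.04,[(381.7,206.7),(397.5,216.2),(407,212),(388.7,201.7)])]:
    for b in L: print(nm,plane("side",b,z)[:2].round(4))
# triangulate fin-top corners: far-left & near-right in top
for a,b in[((446.5,267.5),(381.7,206.7)),((443.5,295.5),(397.5,216.2)),((459,296.3),(407,212)),((461.5,269),(388.7,201.7))]: print(tri(a,b))
c=np.array([.507,.002]);y=-.014
M=np.array([[np.cos(y),-np.sin(y)],[np.sin(y),np.cos(y)]])
for nm,X in dict(piv=(-58,-20,90),bend=(-58,-68,90),knob=(0,60,108),mark=(53,60,64),FL=(-75,100,64),FR=(-75,-100,64),BL=(75,100,64),BR=(75,-100,64),FL0=(-75,100,0),FR0=(-75,-100,0)).items():
    w=[*(c+M@np.array(X[:2])/1000),X[2]/1000];t,s=proj("top",w)[0],proj("side",w)[0]
    print(nm,np.round(w,4),t.round(1),((t-[270,190])*4).round(),s.round(1),((s-[240,175])*3.2+[400,0]).round())
```

```text
board [ 0.4159 -0.2834]
board [ 0.4825 -0.2889]
board [ 0.414  -0.3217]
fins [ 0.4781 -0.2899]
fins [ 0.4236 -0.2827]
fins [ 0.413  -0.3143]
fins [ 0.4751 -0.321 ]
(array([ 0.48220636, -0.29194148,  0.03717981]), np.float64(0.005335979382417946))
(array([ 0.41974802, -0.2778246 ,  0.04490177]), np.float64(0.002929331403728218))
(array([ 0.41518539, -0.3170195 ,  0.03731779]), np.float64(0.0018965377902125293))
(array([ 0.47958381, -0.32764817,  0.03392435]), np.float64(0.002017991417093571))
piv [ 0.4487 -0.0172  0.09  ] [330.3 283.3] [241. 373.] [329.9 252.9] [688. 249.]
bend [ 0.4481 -0.0652  0.09  ] [351.9 283. ] [328. 372.] [342.7 241.8] [729. 214.]
knob [0.5078 0.062  0.108 ] [293.8 256.6] [ 95. 266.] [286.9 254.6] [550. 255.]
mark [0.5608 0.0613 0.064 ] [294.7 236.8] [ 99. 187.] [270.8 257.5] [498. 264.]
FL [0.4334 0.103  0.064 ] [277.2 292.6] [ 29. 411.] [300.9 295.3] [595. 385.]
FR [ 0.4306 -0.0969  0.064 ] [365.7 291.7] [383. 407.] [355.9 245.8] [771. 227.]
BL [0.5834 0.1009 0.064 ] [277.4 227.6] [ 29. 151.] [251.8 262.5] [438. 280.]
BR [ 0.5806 -0.099   0.064 ] [364.2 226.8] [377. 147.] [308.2 219.5] [618. 142.]
FL0 [0.4334 0.103  0.    ] [279.2 295.4] [ 37. 422.] [301.3 313.6] [596. 444.]
FR0 [ 0.4306 -0.0969  0.    ] [363.8 294.5] [375. 418.] [354.  264.3] [765. 286.]
```

```bash
cat >> h.py <<'E'
def delta(xyz,yaw):
    """tool-frame turn to level+yaw, then shift in the turned tool axes, from measured pose"""
    o=observe();Rc=R.from_rotvec(o["ee_rot"]);c,s=np.cos(yaw),np.sin(yaw)
    Rt=R.from_matrix(np.array([[c,s,0],[s,-c,0],[0,0,-1.]]))
    print("t",round(o["clock"],2),"pos",o["position"].round(4),"yaw",np.arctan2(*Rc.as_matrix()[1::-1,0]).round(4),"turn",(Rc.inv()*Rt).as_rotvec().round(4),"shift",Rt.inv().apply(np.array(xyz)-o["position"]).round(4),"F",o["force"].round(1),"w",round(o["width"],3))
E
python3 - <<'E'
from h import *
for a,b in[((163,38),(473,88)),((384,36),(585,15))]:
    t=np.array(a)/4+[270,190];s=(np.array(b)-[400,0])/3.2+[240,175];print("lid",tri(t,s))
# knob white line ends: far end & inner end in top crop at z .108
q=[plane("top",np.array(p)/4+[270,190],.108)[:2] for p in((52,244),(91,265))];print(q,np.degrees(np.arctan2(*(q[0]-q[1])[::-1])))
q=[plane("side",(np.array(p)-[400,0])/3.2+[240,175],.108)[:2] for p in((519,268),(551,258))];print(q,np.degrees(np.arctan2(*(q[0]-q[1])[::-1])))
# knob disc circle from top
im=cv2.imread("pics/top0.png")[:,:,:].max(2);m=np.zeros_like(im);m[238:278,274:312]=(im[238:278,274:312]<45)
k=max(cv2.findContours(m,0,2)[0],key=cv2.contourArea);e=cv2.minEnclosingCircle(k);print(e,plane("top",e[0],.08))
delta([.4505,-.3035,.12],-.14)
E
```

```text
lid (array([0.6181344 , 0.019883  , 0.17304678]), np.float64(0.0038233525847887594))
lid (array([ 0.61604996, -0.09858726,  0.17239766]), np.float64(0.0052720755233658335))
[array([0.52088358, 0.0857393 ]), array([0.50861365, 0.06435207])] 60.15696671901506
[array([0.51562652, 0.08506177]), array([0.50519492, 0.06400658])] 63.64431245654986
((293.5, 258.0), 13.086352348327637) [0.50918527 0.06407348 0.08      ]
t 0.1 pos [ 0.188  -0.5956  0.237 ] yaw 0.3057 turn [-1.300e-03  4.000e-04  4.457e-01] shift [ 0.2192 -0.3259  0.117 ] F [-0.2 -0.3  0. ] w 0.999
```

```bash
python3 -m pendant '[0,0,0.039,0,0,0.149,0.07, 0,0,0.039,0,0,0.149,0.07, 0,0,0.039,0,0,0.148,0.07, 0.0313,-0.0466,0,0,0,0,0.07, 0.0313,-0.0466,0,0,0,0,0.07, 0.0313,-0.0466,0,0,0,0,0.07, 0.0313,-0.0466,0,0,0,0,0.07, 0.0313,-0.0466,0,0,0,0,0.07, 0.0313,-0.0466,0,0,0,0,0.07, 0.0313,-0.0466,0,0,0,0,0.07]' 20
python3 - <<'E'
from h import *
delta([.4505,-.3035,.037],-.14)
E
```

```text
clock: 1.35
position: [0.4516, -0.3022, 0.1206]
ee_rot: [3.134, -0.22, -0.0]
force: [0.6, -0.0, 0.9]
width: 0.764
gripper_force: 0.0
t 1.35 pos [ 0.4516 -0.3022  0.1206] yaw -0.1404 turn [ 0.      0.0002 -0.0004] shift [-0.0009  0.0015  0.0836] F [ 0.6 -0.   0.9] w 0.764
```

```bash
python3 -m pendant '[-0.001,0.0015,0.03,0,0,0,0.07, 0,0,0.03,0,0,0,0.07, 0,0,0.0266,0,0,0,0.07, 0,0,0,0,0,0,0.03, 0,0,0,0,0,0,0.03, 0,0,0,0,0,0,0.03, 0,0,0,0,0,0,0.03]' 25; python3 -c "
from h import *
delta([.45,-.3,.034],-.14)
print(observe()['gripper_force'])
cv2.imwrite('pics/g.png',np.hstack([crop(get_image('top')[:,:,::-1],400,230,100,100,400,400),crop(get_image('side')[:,:,::-1],340,150,100,100,400,400)]))"
```

```text
clock: 2.22
position: [0.45, -0.3053, 0.035]
ee_rot: [3.133, -0.22, 0.002]
force: [0.4, 2.3, 0.7]
width: 0.379
gripper_force: 0.6
t 2.23 pos [ 0.45   -0.3053  0.035 ] yaw -0.1403 turn [ 0.0005 -0.0014 -0.0003] shift [-0.0007 -0.0052  0.001 ] F [0.4 2.3 0.7] w 0.379
0.5767768621444702
```

View pics/g.png

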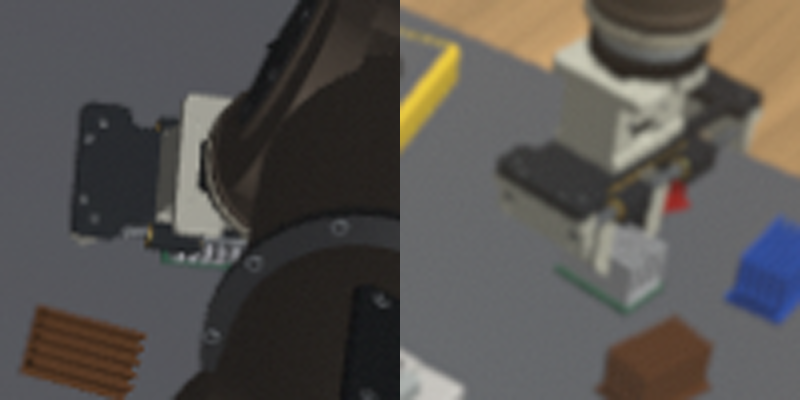

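```bash
python3 -m pendant '[0,0,0,0,0,0,0.03, 0,0,0,0,0,0,0.03, 0,0,-0.03,0,0,0,0.03, 0,0,-0.05,0,0,-0.063,0.03, 0,0,-0.05,0,0,-0.063,0.03]' 25
python3 - <<'E'
from h import *
delta([.5283,-.0463,.165],-.014)
E
```

```text
clock: 2.95
position: [0.449, -0.3048, 0.1655]
ee_rot: [-3.141, 0.019, 0.001]
force: [1.9, -1.0, -0.4]
width: 0.367
gripper_force: 25.0
t 2.95 pos [ 0.449  -0.3048  0.1655] yaw -0.0122 turn [-0.0002  0.0008  0.0018] shift [ 0.0756 -0.2596  0.0005] F [ 1.9 -1.  -0.4] w 0.367
```

```bash
python3 -m pendant '[0.0151,-0.0519,0,0,0,0.002,0.03, 0.0151,-0.0519,0,0,0,0,0.03, 0.0151,-0.0519,0,0,0,0,0.03, 0.0151,-0.0519,0,0,0,0,0.03, 0.0152,-0.052,0,0,0,0,0.03, 0,0,0,0,0,0,0.03]' 25
python3 - <<'E'
from h import *
delta([.5283,-.0463,.055],-.014)
cv2.imwrite('pics/p.png',np.hstack([crop(get_image('top')[:,:,::-1],270,190,110,110,400,400),crop(get_image('side')[:,:,::-1],230,130,140,140,400,400)]))
E
```

```text
clock: 3.7
position: [0.5302, -0.0411, 0.1642]
ee_rot: [-3.139, 0.013, -0.001]
force: [-0.5, -0.4, -0.1]
width: 0.366
gripper_force: 25.0
t 3.7 pos [ 0.5302 -0.0411  0.1642] yaw -0.0084 turn [-0.0023 -0.0007  0.0056] shift [-0.0018  0.0052  0.1092] F [-0.5 -0.4 -0.1] w 0.366
```

View pics/p.png

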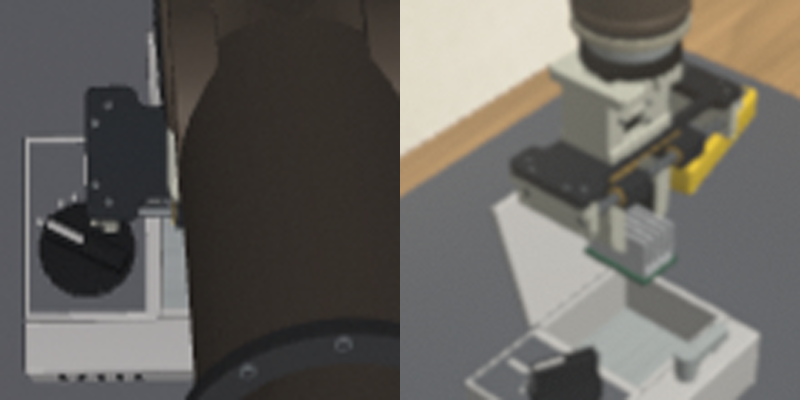

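```bash
python3 -m pendant '[0,0,0,-0.002,-0.001,0.078,0.03, 0,0,0,0,0,0.078,0.03, 0,0,0,0,0,0,0.03]' 25
python3 - <<'E'
from h import *
delta([.5343,-.0484,.050],-.164)
E
```

```text
clock: 4.18
position: [0.5287, -0.0483, 0.1641]
ee_rot: [3.127, -0.273, -0.002]
force: [0.6, -0.5, -0.4]
width: 0.37
gripper_force: 25.0
t 4.17 pos [ 0.5287 -0.0483  0.1641] yaw -0.1742 turn [ 0.0028  0.001  -0.0102] shift [ 0.0055 -0.0008  0.1141] F [ 0.6 -0.5 -0.4] w 0.37
```

```bash
python3 -m pendant '[0.0055,-0.001,0.03,0,0,-0.01,0.03, 0,0,0.03,0,0,0,0.03, 0,0,0.025,0,0,0,0.03, 0,0,0.015,0,0,0,0.03, 0,0,0.008,0,0,0,0.03, 0,0,0,0,0,0,0.03]' 25
python3 - <<'E'
from h import *
delta([.5343,-.0484,.050],-.164)
E
```

```text
clock: 4.92
position: [0.5347, -0.047, 0.0561]
ee_rot: [3.129, -0.254, -0.002]
force: [-0.4, 0.1, -1.4]
width: 0.366
gripper_force: 25.0
t 4.92 pos [ 0.5347 -0.047   0.0561] yaw -0.1623 turn [0.0022 0.001  0.0017] shift [-0.0002  0.0014  0.0061] F [-0.4  0.1 -1.4] w 0.366
```

```bash
python3 -m pendant '[0,0.001,0.003,0,0,0,0.03, 0,0,0.003,0,0,0,0.03, 0,0,0,0,0,0,0.03]' 25; python3 -m pendant '[0,0,0,0,0,0,0.04, 0,0,0,0,0,0,0.04, 0,0,0,0,0,0,0.04]' 25;python3 -m pendant '[0,0,-0.03,0,0,0,0.04, 0,0,-0.05,0,0,0,0.04, 0,0,-0.06,0,0,0,0.04, 0,0,-0.06,0,0,0,0.04, -0.05,0.03,0,0,0,0,0.04, -0.05,0.03,0,0,0,0,0.04, -0.05,0.03,0,0,0,0,0.04, 0,0.05,0,0,0,0,0.04, 0,0.05,0,0,0,0,0.01, 0,0.05,0,0,0,0,0]' 25
python3 - <<'E'
from h import *
cv2.imwrite('pics/q.png',np.hstack([crop(get_image('top')[:,:,::-1],260,190,120,120,400,400),crop(get_image('side')[:,:,::-1],230,165,140,140,400,400)]))
delta([.66,-.04,.25],-.014)
E
```

```text
clock: 5.3
position: [0.5345, -0.0478, 0.0502]
ee_rot: [3.129, -0.254, -0.001]
force: [-0.8, 0.1, -1.6]
width: 0.367
gripper_force: 25.0
clock: 5.68
position: [0.5346, -0.0478, 0.0502]
ee_rot: [3.129, -0.254, -0.001]
force: [0.1, 0.3, 0.5]
width: 0.436
gripper_force: 0.0
clock: 6.92
position: [0.3475, -0.2614, 0.2512]
ee_rot: [3.129, -0.254, 0.0]
force: [1.9, -0.2, 1.0]
width: 0.266
gripper_force: 0.0
t 7.03 pos [ 0.3463 -0.2648  0.2511] yaw -0.1692 turn [ 0.0044  0.0004 -0.1552] shift [ 0.3105 -0.2292  0.0011] F [ 0.4  0.9 -0.3] w 0.182
```

View pics/q.png

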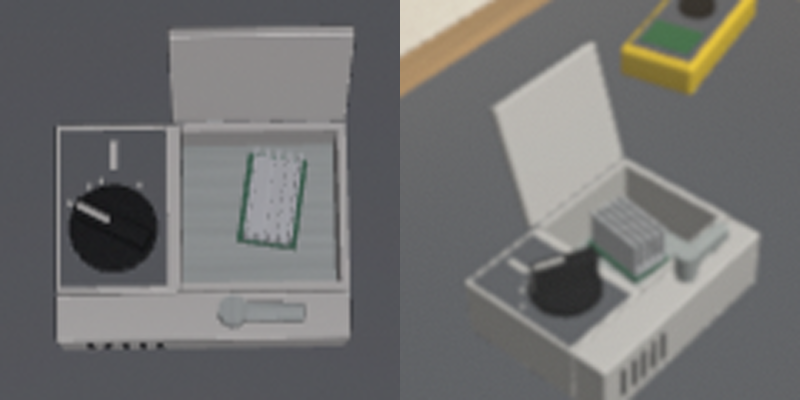

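```bash
python3 -m pendant '[0,0,0,0.004,0,-0.155,0, 0.0444,-0.0327,0,0,0,0,0, 0.0444,-0.0327,0,0,0,0,0, 0.0444,-0.0327,0,0,0,0,0, 0.0444,-0.0327,0,0,0,0,0, 0.0444,-0.0327,0,0,0,0,0, 0.0444,-0.0327,0,0,0,0,0, 0.0444,-0.0327,0,0,0,0,0, 0,0,0,0,0,0,0]' 25
python3 - <<'E'
from h import *
delta([.655,-.04,.170],-.014)
E
```

```text
clock: 8.15
position: [0.6624, -0.0278, 0.2496]
ee_rot: [-3.137, 0.002, 0.002]
force: [0.1, -0.2, 0.1]
width: 0.004
gripper_force: 0.0
t 8.15 pos [ 0.6624 -0.0278  0.2496] yaw -0.0011 turn [-0.0045  0.0014  0.0129] shift [-0.0072  0.0123  0.0796] F [ 0.1 -0.2  0.1] w 0.004
```

```bash
python3 -m pendant '[-0.007,0.012,0.02,-0.004,0.001,0.013,0, 0,0,0.03,0,0,0,0, 0,0,0.0206,0,0,0,0, 0,0,0,0,0,0,0]' 25
python3 - <<'E'
from h import *
delta([.632,-.04,.179],-.014)
E
python3 -m pendant '[-0.011,0,0,0,0,0,0, -0.012,0,0,0,0,0,0, -0.01,0,-0.002,0,0,0,0, -0.01,0,-0.002,0,0,0,0]' 25
python3 - <<'E'
from h import *
delta([.596,-.04,.187],-.014)
E
```

```text
clock: 8.65
position: [0.6516, -0.0455, 0.1789]
ee_rot: [3.139, -0.032, -0.005]
force: [0.2, -0.7, 0.4]
width: 0.002
gripper_force: 0.0
t 8.65 pos [ 0.6516 -0.0455  0.1789] yaw -0.0206 turn [ 0.0021  0.0035 -0.0066] shift [-0.0197 -0.0052 -0.0001] F [ 0.2 -0.7  0.4] w 0.002
clock: 9.15
position: [0.6098, -0.0446, 0.1852]
ee_rot: [3.139, -0.032, 0.002]
force: [1.4, -0.4, 0.1]
width: 0.006
gripper_force: 0.3
t 9.15 pos [ 0.6098 -0.0446  0.1852] yaw -0.0204 turn [ 0.002  -0.0014 -0.0064] shift [-0.0138 -0.0044 -0.0018] F [ 1.4 -0.4  0.1] w 0.006
```

```bash
python3 -m pendant '[-0.014,-0.002,-0.002,0,0,0,0, -0.018,-0.002,0.0015,0,0,0,0, -0.019,0,0.0035,0,0,0,0, -0.017,0,0.008,0,0,0,0, -0.016,0,0.01,0,0,0,0, -0.014,0,0.013,0,0,0,0, -0.0115,0,0.0145,0,0,0,0, -0.007,0,0.0125,0,0,0,0, -0.0045,0,0.013,0,0,0,0, -0.003,0,0.013,0,0,0,0]' 25
python3 - <<'E'
from h import *
delta([.484,-.04,.083],-.014)
E
```

```text
clock: 10.4
position: [0.4863, -0.0381, 0.0966]
ee_rot: [3.139, -0.032, 0.001]
force: [0.1, 0.1, 0.8]
width: 0.004
gripper_force: 0.1
t 10.4 pos [ 0.4863 -0.0381  0.0966] yaw -0.0202 turn [ 0.002  -0.0004 -0.0062] shift [-0.0023  0.0019  0.0136] F [0.1 0.1 0.8] w 0.004
```

```bash
python3 -m pendant '[-0.002,0,0.008,0,0,0,0, 0,0,0.005,0,0,0,0, 0,0,0.002,0,0,0,0, 0,0,0,0,0,0,0]' 25
python3 - <<'E'
from h import *
delta([.484,-.04,.083],-.014)
E
```

```text
clock: 10.9
position: [0.4844, -0.0382, 0.083]
ee_rot: [3.139, -0.032, 0.0]
force: [-5.1, 0.1, 12.4]
width: 0.002
gripper_force: 6.0
t 10.9 pos [ 0.4844 -0.0382  0.083 ] yaw -0.0204 turn [ 0.002  -0.     -0.0064] shift [-0.0004  0.0018 -0.    ] F [-5.1  0.1 12.4] w 0.002
```

```bash
python3 -m pendant '[0,0,-0.004,0,0,0,0, 0,0,-0.02,0,0,0,0, 0,0,-0.04,0,0,0,0, -0.02,0.05,-0.03,0,0,0,0, -0.03,0.05,0,0,0,0,0, -0.03,0.05,0,0,0,0,0, -0.02,0.05,0,0,0,0,0, 0,0.03,0,0,0,0,0]' 25
python3 - <<'E'
from h import *
t=get_image('top')[:,:,::-1];s=get_image('side')[:,:,::-1]
cv2.imwrite('pics/t_l.png',t);cv2.imwrite('pics/s_l.png',s)
cv2.imwrite('pics/l.png',np.hstack([crop(t,270,190,100,110,400,440),crop(s,240,175,125,138,400,440)]))
delta([.42,-.058,.15],-.014)
E
```

```text
clock: 11.9
position: [0.378, -0.2685, 0.1772]
ee_rot: [3.139, -0.037, 0.001]
force: [1.4, 0.6, 0.2]
width: 0.008
gripper_force: 0.0
t 12.0 pos [ 0.3792 -0.2696  0.1772] yaw -0.0256 turn [ 0.004  -0.0013 -0.0116] shift [ 0.0378 -0.2122  0.0272] F [0.3 0.2 0.2] w 0.005
```

View pics/l.png

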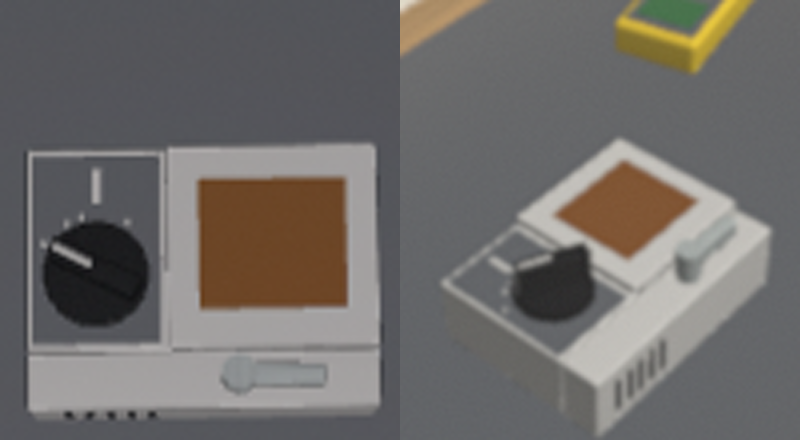

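```bash
python3 -m pendant '[0,0,0.01,0.004,-0.001,-0.012,0, 0.0092,-0.0495,0,0,0,0,0, 0.0092,-0.0495,0,0,0,0,0, 0.0092,-0.0495,0,0,0,0,0, 0.0092,-0.0495,0.01,0,0,0,0, 0,0,0.02,0,0,0,0, 0,0,0,0,0,0,0]' 25
python3 - <<'E'
from h import *
delta([.4187,-.0722,.091],-.014)
E
```

```text
clock: 12.88
position: [0.4168, -0.0665, 0.1358]
ee_rot: [-3.139, 0.007, 0.007]
force: [-0.4, -0.9, -0.3]
width: 0.008
gripper_force: 0.0
t 12.88 pos [ 0.4168 -0.0665  0.1358] yaw -0.0045 turn [-0.0025  0.0043  0.0095] shift [0.002  0.0057 0.0448] F [-0.4 -0.9 -0.3] w 0.008
```

```bash
python3 -m pendant '[0.002,0.002,0.02,0,0,0.005,0, 0,0.002,0.02,0,0,0,0, 0,0,0.005,0,0,0,0, 0,0,0,0,0,0,0]' 25
python3 - <<'E'
from h import *
delta([.4327,-.0722,.091],-.014)
E
```

```text
clock: 13.38
position: [0.4201, -0.0722, 0.0924]
ee_rot: [-3.139, 0.021, 0.002]
force: [-0.2, -0.8, -0.3]
width: 0.005
gripper_force: 0.0
t 13.38 pos [ 0.4201 -0.0722  0.0924] yaw -0.0135 turn [-0.0021  0.0011  0.0005] shift [ 0.0126 -0.0001  0.0014] F [-0.2 -0.8 -0.3] w 0.005
```

```bash
python3 -m pendant '[0.0125,0,0.001,0,0,0,0, 0.0095,0,0,0,0,0,0, 0.0095,-0.002,0,0,0,0,0, 0.0085,-0.0045,0,0,0,0,0, 0.007,-0.0065,0,0,0,0,0, 0.005,-0.008,0,0,0,0,0, 0.003,-0.007,0,0,0,0,0, 0,0,0,0,0,0,0]' 25
python3 - <<'E'
from h import *
delta([.4747,-.0422,.091],-.014)
E
```

```text
clock: 14.38
position: [0.4755, -0.044, 0.0911]
ee_rot: [-3.139, 0.019, 0.001]
force: [0.8, -0.2, -0.9]
width: 0.006
gripper_force: 0.0
t 14.38 pos [ 0.4755 -0.044   0.0911] yaw -0.0119 turn [-0.0023  0.0009  0.0021] shift [-0.0009 -0.0017  0.0001] F [ 0.8 -0.2 -0.9] w 0.006
```

```bash
python3 -m pendant '[0,-0.0017,0,0,0,0,0, 0,0,0,0,0,0,0, 0,0.01,0,0,0,0,0, 0,0.01,-0.03,0,0,0,0, -0.02,0.05,-0.04,0,0,0,0, -0.03,0.05,-0.03,0,0,0,0, -0.03,0.05,0,0,0,0,0, -0.02,0.05,0,0,0,0,0, 0,0.03,0,0,0,0,0]' 25
python3 - <<'E'
from h import *
t=get_image('top')[:,:,::-1];s=get_image('side')[:,:,::-1]
cv2.imwrite('pics/b.png',np.hstack([crop(t,270,190,100,110,400,440),crop(s,240,175,125,138,400,440)]))
delta([.42,-.058,.15],-.014)
E
```

```text
clock: 15.5
position: [0.3724, -0.2895, 0.1869]
ee_rot: [-3.14, 0.028, 0.002]
force: [1.0, 0.5, 0.1]
width: 0.004
gripper_force: 0.0
t 15.6 pos [ 0.3736 -0.2905  0.1868] yaw -0.0194 turn [-0.      0.0003 -0.0054] shift [ 0.0431 -0.2332  0.0368] F [ 0.3  0.9 -0.3] w 0.002
```

View pics/b.png

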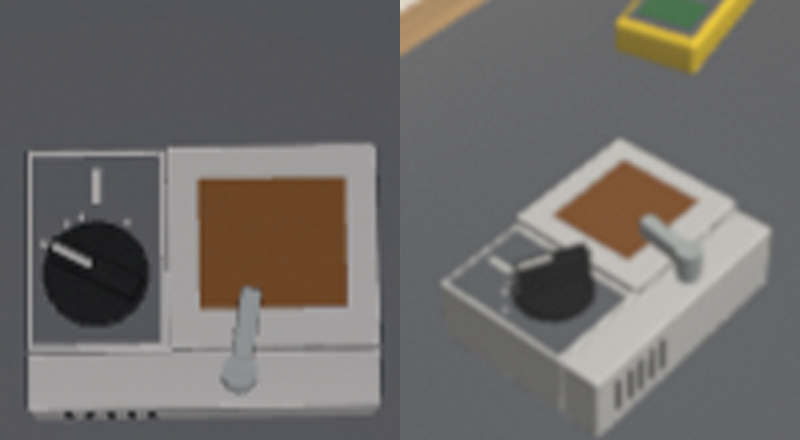

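Run:
```python
from h import *
im=cv2.imread('pics/b.png')[:, :400];c=im[285:395,215:265].astype(int)
# steel: bluish grey vs. warm white/amber
m=((c[:,:,0]-c[:,:,2]>4)&(c.max(2)>110)).astype(np.uint8)
k=max(cv2.findContours(m,0,2)[0],key=cv2.contourArea)[:,0]+[215,285];print(len(k))
ys=[];
for v in range(292,350,8):
    r=np.nonzero(m[v-285])[0]
    if len(r): ys.append(plane("top",np.array([215+r.mean(),v])/4+[270,190],.09)[:2])
ys=np.array(ys);print(ys.round(4).tolist());f=np.polyfit(ys[:,0],ys[:,1],1);print(np.degrees(np.arctan(f[0])))
print(plane("top",np.array([240,374])/4+[270,190],.09))
delta([.4747,-.0642,.15],-.014)
```

```text
142
[[0.4942, -0.0232], [0.4897, -0.0222], [0.4852, -0.0224], [0.4807, -0.0211], [0.4763, -0.0186], [0.4717, -0.0196], [0.4672, -0.0195], [0.4628, -0.0174]]
-9.845962325727182
[ 0.4482828  -0.01646353  0.09      ]
t 15.6 pos [ 0.3736 -0.2905  0.1868] yaw -0.0194 turn [-0.      0.0003 -0.0054] shift [ 0.0979 -0.2277  0.0368] F [ 0.3  0.9 -0.3] w 0.002
```

```bash
python3 -m pendant '[0.0196,-0.0455,0.007,0,0,-0.005,0, 0.0196,-0.0455,0.007,0,0,0,0, 0.0196,-0.0455,0.007,0,0,0,0, 0.0196,-0.0455,0.007,0,0,0,0, 0.0195,-0.0457,0.008,0,0,0,0, 0,0,0,0,0,0,0, 0,0,0,0,0,0,0]' 25
python3 - <<'E'
from h import *
delta([.4747,-.0642,.091],-.014)
E
```

```text
clock: 16.48
position: [0.4745, -0.0597, 0.1508]
ee_rot: [-3.14, 0.012, 0.002]
force: [-0.3, -0.2, 0.3]
width: 0.005
gripper_force: 0.0
t 16.48 pos [ 0.4745 -0.0597  0.1508] yaw -0.0079 turn [-0.0017  0.0016  0.0061] shift [0.0002 0.0045 0.0598] F [-0.3 -0.2  0.3] w 0.005
```

```bash
python3 -m pendant '[0,0.003,0.03,0,0,0.005,0, 0,0,0.03,0,0,0,0, 0,0,0,0,0,0,0, 0,-0.012,0,0,0,0,0, 0,-0.007,0,0,0,0,0, 0,-0.004,0,0,0,0,0, 0,0,0,0,0,0,0, 0,0,0,0,0,0,0]' 25
python3 - <<'E'
from h import *
delta([.4747,-.0372,.091],-.014)
E
```

```text
clock: 17.48
position: [0.4752, -0.0394, 0.0911]
ee_rot: [-3.14, 0.021, 0.001]
force: [-0.8, -0.3, -0.4]
width: 0.004
gripper_force: 0.0
t 17.48 pos [ 0.4752 -0.0394  0.0911] yaw -0.0133 turn [-0.0019  0.0008  0.0007] shift [-0.0006 -0.0022  0.0001] F [-0.8 -0.3 -0.4] w 0.004
```

Finish the push, withdraw and measure the bar numerically.

```bash
cat >> h.py <<'E'
def bar(n):
    t=get_image('top')[:,:,::-1];s=get_image('side')[:,:,::-1]
    im=np.hstack([crop(t,270,190,100,110,400,440),crop(s,240,175,125,138,400,440)]);cv2.imwrite(f'pics/{n}.png',im)
    c=im[280:395,205:275].astype(int);m=((c[:,:,0]-c[:,:,2]>4)&(c.max(2)>110)).astype(np.uint8)
    q=np.array([plane("top",np.array([205+np.nonzero(m[v-280])[0].mean(),v])/4+[270,190],.09)[:2] for v in range(293,345,6)])
    print("bar deg",np.degrees(np.arctan(np.polyfit(q[:,0],q[:,1],1)[0])),q[[0,-1]])
E
python3 -m pendant '[0,-0.0022,0,0,0,0,0, 0,0,0,0,0,0,0, 0,0.01,0,0,0,0,0, 0,0.01,-0.03,0,0,0,0, -0.02,0.05,-0.04,0,0,0,0, -0.03,0.05,-0.03,0,0,0,0, -0.03,0.05,0,0,0,0,0, -0.02,0.05,0,0,0,0,0, 0,0.03,0,0,0,0,0]' 25
python3 - <<'E'
from h import *
bar("b2")
delta([.508,.063,.16],1.07)
E
```

```text
clock: 18.6
position: [0.3723, -0.2833, 0.1867]
ee_rot: [-3.14, 0.028, 0.002]
force: [-0.4, 1.1, -0.4]
width: 0.001
gripper_force: 0.0
bar deg -1.732272693524823 [[ 0.49376892 -0.01625567]
 [ 0.46677262 -0.0158339 ]]
t 18.7 pos [ 0.3736 -0.2843  0.1866] yaw -0.0191 turn [-5.0000e-04  4.0000e-04 -1.0891e+00] shift [ 0.3692 -0.0488  0.0266] F [ 0.7 -0.3  0.6] w 0.007
```

View pics/b2.png

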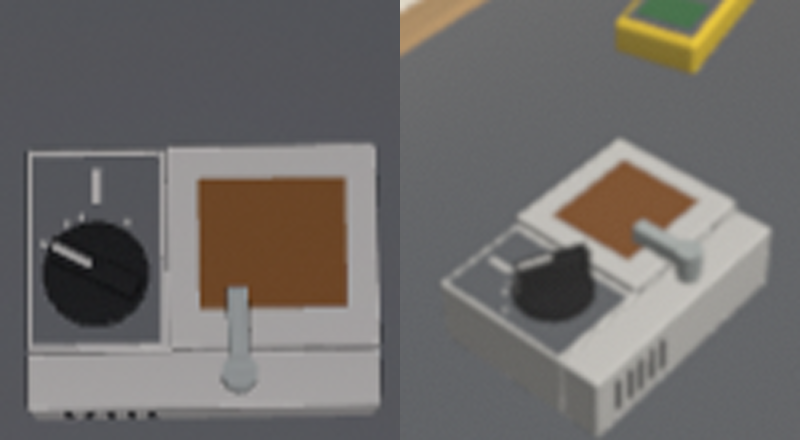

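```bash
python3 -m pendant '[0,0,0,0,0,-0.181,0.024, 0,0,0,0,0,-0.181,0.024, 0,0,0,0,0,-0.181,0.024, 0,0,0,0,0,-0.181,0.024, 0,0,0,0,0,-0.18,0.024, 0,0,0,0,0,-0.18,0.024, 0,0,0,0,0,0,0.024]' 25
python3 -m pendant '[0.0528,-0.007,0,0,0,0,0.024, 0.0528,-0.007,0,0,0,0,0.024, 0.0528,-0.007,0,0,0,0,0.024, 0.0528,-0.007,0,0,0,0,0.024, 0.0528,-0.007,0,0,0,0,0.024, 0.0528,-0.007,0,0,0,0,0.024, 0.0528,-0.007,0,0,0,0,0.024, 0,0,0,0,0,0,0.024, 0,0,0,0,0,0,0.024]' 25
python3 - <<'E'
from h import *
delta([.508,.063,.12],1.065)
E
```

```text
clock: 19.58
position: [0.3747, -0.2798, 0.1863]
ee_rot: [-2.7, -1.6, -0.001]
force: [0.5, 0.2, -0.2]
width: 0.26
gripper_force: 0.0
clock: 20.7
position: [0.5087, 0.0673, 0.1867]
ee_rot: [-2.702, -1.598, 0.001]
force: [0.0, -0.1, -0.5]
width: 0.261
gripper_force: 0.0
t 20.7 pos [0.5087 0.0673 0.1867] yaw 1.0683 turn [-0.0022 -0.0004  0.0033] shift [-0.0041  0.0014  0.0667] F [ 0.  -0.1 -0.5] w 0.261
```

```bash
python3 -m pendant '[-0.004,0.0014,0.03,0,0,0.003,0.024, 0,0,0.03,0,0,0,0.024, 0,0,0,0,0,0,0.024, 0,0,0,0,0,0,0.024]' 25
python3 - <<'E'
from h import *
delta([.508,.063,.093],1.065)
E
```

```text
clock: 21.2
position: [0.5088, 0.0628, 0.1279]
ee_rot: [-2.705, -1.595, -0.001]
force: [0.2, -0.3, -0.0]
width: 0.263
gripper_force: 0.0
t 21.2 pos [0.5088 0.0628 0.1279] yaw 1.0657 turn [-0.0009 -0.0016  0.0007] shift [-0.0002 -0.0008  0.0349] F [ 0.2 -0.3 -0. ] w 0.263
```

Descend to just above the disc, then press until the force shows about 15 N or so.

```bash
python3 -m pendant '[0,-0.0008,0.015,0,0,0,0.024, 0,0,0.013,0,0,0,0.024, 0,0,0.006,0,0,0,0.024, 0,0,0,0,0,0,0.024]' 25; python3 -m pendant '[0,0,0.003,0,0,0,0.024, 0,0,0.002,0,0,0,0.024, 0,0,0,0,0,0,0.024]' 25
```

```text
clock: 21.7
position: [0.5072, 0.0639, 0.0925]
ee_rot: [-2.702, -1.597, 0.002]
force: [-1.0, -0.1, 2.5]
width: 0.261
gripper_force: 1.2
clock: 22.08
position: [0.5076, 0.064, 0.0886]
ee_rot: [-2.703, -1.598, -0.001]
force: [-4.2, -1.1, 10.9]
width: 0.258
gripper_force: 5.7
```

```bash
python3 -m pendant '[0,0,0.002,0,0,0,0.024, 0,0,0,0,0,0,0.024]' 60; python3 -m pendant '[0,0,0,0,0,0,0, 0,0,0,0,0,0,0, 0,0,0,0,0,0,0, 0,0,0,0,0,0,0]' 60
```

```text
clock: 22.32
position: [0.5077, 0.0641, 0.0871]
ee_rot: [-2.703, -1.598, -0.001]
force: [-5.1, -1.3, 16.9]
width: 0.266
gripper_force: 8.0
clock: 22.82
position: [0.5091, 0.0643, 0.0875]
ee_rot: [-2.703, -1.599, -0.005]
force: [-1.7, -1.7, 14.7]
width: 0.138
gripper_force: 64.0
```

```bash
python3 -m pendant '[0,0,0.001,0,0,0.06,0, 0,0,0,0,0,0.12,0, 0,0,0,0,0,0.12,0, 0,0,0,0,0,0,0]' 60; python3 -c "
from h import *
delta([.508,.063,.0875],-.014)"
```

```text
clock: 23.32
position: [0.5096, 0.0638, 0.087]
ee_rot: [-2.914, -1.174, -0.006]
force: [-2.4, -3.3, 19.4]
width: 0.137
gripper_force: 64.6
t 23.32 pos [0.5096 0.0638 0.087 ] yaw 0.7659 turn [-5.000e-04 -4.100e-03  7.799e-01] shift [-0.0016  0.0009 -0.0005] F [-2.4 -3.3 19.4] w 0.137
```

```bash
python3 -m pendant '[0,0,0,0,0,0.12,0, 0,0,0,0,0,0.12,0, 0,0,0,0,0,0.12,0, 0,0,0,0,0,0.12,0, 0,0,0,0,0,0.12,0, 0,0,0,0,0,0.12,0, 0,0,0,0,0,0.06,0, 0,0,0,0,0,0,0, 0,0,0,0,0,0,0]' 60; python3 -c "
from h import *
delta([.508,.063,.0875],-.014);print(observe()['ft_torque'])"
```

```text
clock: 24.45
position: [0.5102, 0.0622, 0.087]
ee_rot: [-3.141, 0.021, -0.007]
force: [-0.8, -7.2, 19.0]
width: 0.136
gripper_force: 64.6
t 24.45 pos [0.5102 0.0622 0.087 ] yaw -0.0137 turn [-0.0008 -0.0044  0.0003] shift [-0.0023 -0.0008 -0.0005] F [-0.8 -7.2 19. ] w 0.136
[-1.91700768  0.1197733   0.21005226]
```

```bash
python3 -m pendant '[0,0.001,0,0,0,0,0, 0,0,0,0,0,0,0, 0,0,0,0,0,0,0]' 60
```

```text
clock: 24.82
position: [0.5102, 0.0621, 0.087]
ee_rot: [-3.14, 0.02, -0.007]
force: [-1.6, -4.2, 18.5]
width: 0.135
gripper_force: 64.6
```

```bash
python3 -m pendant '[0,0.0013,0,0,0,0,0, 0,0,0,0,0,0,0, 0,0,0,0,0,0,0]' 60; python3 -m pendant '[0,0,0,0,0,0,0.022, 0,0,0,0,0,0,0.022, 0,0,0,0,0,0,0.022]' 20;python3 -m pendant '[0,0,-0.003,0,0,0,0.022, 0,0,-0.003,0,0,0,0.022, 0,0,-0.006,0,0,0,0.022, 0,0,-0.02,0,0,0,0.022, 0,0,-0.04,0,0,0,0.022, 0,0,-0.05,0,0,0,0.022, -0.03,0.05,-0.03,0,0,0,0.022, -0.04,0.045,0,0,0,0,0.022, -0.04,0.045,0,0,0,0,0.022]' 20; python3 -m pendant '[-0.02,0.055,0,0,0,0,0.022, -0.01,0.06,0,0,0,0,0.022, 0,0.06,0,0,0,0,0.022, 0,0.03,0,0,0,0,0.022, 0,0,0,0,0,0,0.022]' 20
python3 - <<'E'
from h import *
bar("f")
t=cv2.imread('pics/f.png')[:,:400];c=t[200:330,40:155]
q=[];m=(c.min(2)>110).astype(np.uint8)
n,l,st,ce=cv2.connectedComponentsWithStats(m);print(st[1:].tolist())
E
```

```text
clock: 25.2
position: [0.5103, 0.062, 0.0871]
ee_rot: [-3.139, 0.019, -0.007]
force: [-0.5, -1.0, 17.2]
width: 0.135
gripper_force: 64.5
clock: 25.58
position: [0.5104, 0.0631, 0.0871]
ee_rot: [-3.137, 0.018, -0.008]
force: [0.3, 2.9, 16.5]
width: 0.235
gripper_force: 8.3
clock: 26.7
position: [0.3961, -0.0763, 0.2357]
ee_rot: [-3.14, 0.02, 0.0]
force: [0.7, -0.6, 0.4]
width: 0.24
gripper_force: 0.0
clock: 27.32
position: [0.3641, -0.2817, 0.235]
ee_rot: [-3.14, 0.026, 0.002]
force: [-0.5, 0.7, 0.1]
width: 0.238
gripper_force: 0.0
bar deg -2.3409142219401975 [[ 0.49376892 -0.01625567]
 [ 0.46678641 -0.01527795]]
[[51, 0, 10, 4, 37], [38, 13, 6, 7, 28], [84, 19, 7, 7, 37], [24, 20, 6, 8, 35], [49, 21, 7, 42, 250], [0, 40, 8, 8, 52]]
```

View pics/f.png

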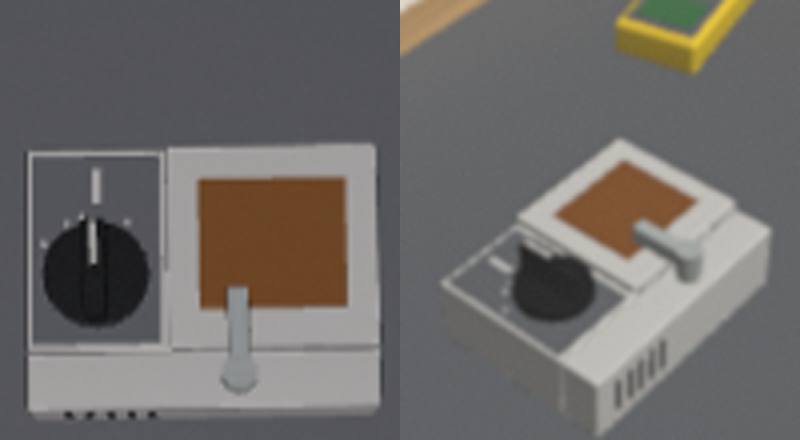

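Run:
```python
from h import *
t=cv2.imread('pics/f.png')[:,:400]
def ln(v0,v1,u0,u1,z):
    q=[]
    for v in range(v0,v1):
        r=t[v,u0:u1].min(1).astype(float)-70;r[r<0]=0
        q.append(plane("top",np.array([u0+(r*np.arange(u1-u0)).sum()/r.sum(),v])/4+[270,190],z)[:2])
    q=np.array(q);return np.degrees(np.arctan(np.polyfit(q[:,0],q[:,1],1)[0])),q.mean(0)
print(ln(224,260,84,102,.108),ln(172,200,88,106,.064))
```

```text
(np.float64(1.2716800971685127), array([0.52175362, 0.06344419])) (np.float64(-0.9139819229802929), array([0.56195439, 0.06285236]))
```

```bash
python3 -c "
from cell import *
print(sign_off())"
```

```text
the job is handed in; nothing more can be done
None
```

The job is handed in at about 27 s: the board stands fins up in the chamber, the lid is shut, the turnbutton points in over the lid (within about 2°), the knob is at the set mark (within about 2°), and the box showed no movement in the last pictures.

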